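# Re-rack a row of shafts in reverse order and chock it

### The arm

A 6-joint arm with a two-finger parallel gripper is mounted at the origin on a cart in front of the work surface, level with it; the furniture and walls round the work are solid. World frame = base frame: x ahead of the robot, y to its left, z up, the work surface at z = 0. Lengths are in mm, angles in rad, forces in N, time in s.
With the tool pointing down it reaches from about 350 to 975 mm from the base axis. Payload 7.1 kg.
Tool frame: the origin (TCP) lies between the finger pads; the fingertips stand 14 mm ahead of it and the grasp point (between the pads) lies 5 mm behind it; z points along the fingers, y is the line along which they close (so a half turn about z gives the same grasp; the last joint's range is limited). The gripper opens to 88 mm and grips with 3 to 60 N. Pads are 20 mm wide; open, the fingers measure 115 mm over their backs; the gripper's body (75 mm by 178 mm) begins 61 mm behind the grasp point.
Start: joints at [1.18, 0.423, 1.63, -0, 1.089, -0.019], TCP at [227.026, 582.292, 236.675] pointing down, gripper open.
Joint ranges: [-3, 3], [-0.9, 2.11], [0.09, 2.58], [-1.31, 4.45], [0.11, 2.69], [-2.54, 2.54]. Speed limits (rad/s): [2.39, 2.39, 3.01, 3.14, 3.14, 3.14].

### API

Orientations are given as a rotation vector (axis times angle).
In Python, from workcell import ctrl gives the robot as it stands. The module is installed in compiled form; this text tells all that it offers.
- The arm moves only by the tool servo_tool, never from a script. Its argument "plan" is a list of rows, each a list of 3 entries, a list of its own where there are three numbers: the closure, from 0 (fully open) to 1 (shut), then the shift along the world's x, y, z in mm, then the turn about the world's z in degrees. In form: [[hand, [x, y, z], yaw], ...]. A call has 1 to 10 rows; each row is the pose to reach, as a shift and turn from the pose commanded when the call began; what a row does not reach only later rows make up. A row lasts 1/12 s, in which the tool goes at most 41.7 mm and 7.16 degrees, less where a joint would pass 70% of its speed; a pose out of reach is approached as far as the arm can. A call with a gripper value outside its range is refused whole. The fingers move at their own pace and stop on an object; the grip force is fixed at half the most. Time passes only in rows, so rows that repeat a pose let the fingers close. It gives the time, the measured TCP pose, the force, the opening and the grip force at its end, in the units of the state.
- ctrl.get_obs(): the state, without advancing time (a new reading comes with each control period).
- ctrl.get_image(name): name is "scene" or "top"; returns the picture (480x640x3 uint8, blue, green, red); there is no depth.
- ctrl.camera_info(name): a dict with "fovy" (degrees; the focal length in pixels is half the picture's height over the tangent of half this angle, whatever the lens; pixels are square), "cx", "cy" (the principal point, pixels), "rvec" (rotation vector, rad) and "tvec" (3), from world to camera coordinates, as OpenCV has them. Camera axes: x right, y down, z forward; pixel columns grow to the right and rows downward; lengths in mm; the calibration is good to about 2 mm. A picture is of the moment at which its call begins. camera_info takes no time and is no camera call.
- ctrl.close_job(): hands the job in; it is judged then, once.
The state is a dict: "t": time; "qpos": joint angles; "qvel": joint speeds; "joint_torque": joint torques, N m; "ee_pos": TCP position; "orientation": TCP orientation; "ft_force": force on the tool from outside, world axes, zero at the start; "moment": the same for the moment, N m; "width": finger opening in mm; "grasp_force": force on a finger pad.
Only numpy, scipy, OpenCV 4.12 (cv2) and the standard library are available. Lean on these libraries where they do the work, as an engineer would, in place of code of your own. Each camera call takes 0.05 s, during which the arm holds its last target. There are 200 camera calls.

### The job

Move the three steel shafts from the plywood rack to the aluminium rack, one in each V notch, lying centred across both rails, in reverse order: the shaft nearest the upright end plate on the old rack must end up farthest from the end plate on the new one, and so on. When all three lie there, set the wooden chock flat and centred on the black landing at the open end of the new rack, its long side close against the last shaft, so that the row cannot roll out.

Things in the scene. Friction and masses are not known exactly. Their poses are not given: they have to be found in the camera images.
- shaft_a: Plain round steel shaft, the shortest: 22 mm diameter, 100 mm long, 0.30 kg. Rests with its axis level. Origin on the axis at mid-length; x along the axis (both ends are alike, and it may have rolled about x).
- shaft_b: Round steel shaft with thin stub ends: body 22 mm diameter and 95 mm long, on each end a stub 12 mm diameter and 15 mm long (125 mm overall), 0.33 kg. Rests with its axis level. Origin on the axis at mid-length; x along the axis (both ends are alike, and it may have rolled about x).
- shaft_c: Plain round steel shaft, the longest: 22 mm diameter, 150 mm long, 0.45 kg. Rests with its axis level. Origin on the axis at mid-length; x along the axis (both ends are alike, and it may have rolled about x).
- saddle_a: One of three identical dark steel V saddles fixed in a row on the old rack (80 x 30 mm foot, 90 degree V notches at x = +-30 mm, open between them). At the start it carries shaft_a; which of the three places on the rack it has is drawn afresh. Origin: centre of its underside, 12 mm above the table; x along the shaft it carries.
- saddle_b: One of three identical dark steel V saddles fixed in a row on the old rack (80 x 30 mm foot, 90 degree V notches at x = +-30 mm, open between them). At the start it carries shaft_b; which of the three places on the rack it has is drawn afresh. Origin: centre of its underside, 12 mm above the table; x along the shaft it carries.
- saddle_c: One of three identical dark steel V saddles fixed in a row on the old rack (80 x 30 mm foot, 90 degree V notches at x = +-30 mm, open between them). At the start it carries shaft_c; which of the three places on the rack it has is drawn afresh. Origin: centre of its underside, 12 mm above the table; x along the shaft it carries.
- old_rack: Source rack, fixed: plywood board 104 x 268 x 12 mm with a dark upright end plate (10 mm thick, top at z = 66 mm) at y = +128 mm. Saddles at y = +68 (next to the end plate), 0, -68 mm; shafts lie along x, axis at z = 51.6 mm; a neighbour's side is 57 mm from a shaft's axis. Origin: centre of the underside, at table height; y along the row, towards the end plate.
- new_rack: Target, fixed: aluminium, end plate (top z = 66) at y = +128 mm. Rails at x = +-30 (50 mm free between) have black 120 deg V notches, 26 mm wide, at y = +68, 0, -68; seated shaft: along x, centred x = 0, axis z = 42.7. Landing at y = -82 to -136: two black blocks, |x| 25 to 45, top z = 37.5; chock touching the last shaft: x = 0, y = -101. Origin: under the middle notch, at z = 0; y to end plate.
- chock: Loose beech chock, 0.08 kg: foot 80 (x) x 44 (y) x 14 mm, on it an upright rib 30 (x) x 14 (y) mm, top 52 mm above the underside; alike both ways round. Starts on the table. On the rack its x is parallel to the shafts. Grip the rib by its ends (30 mm, along x): the fingers then stay clear of the last shaft. Origin: centre of the underside; x along the long side, z up.
Things that resemble listed ones, but are neither listed nor needed, are in the scene too. Several things have the shape of the chock; the one meant has the colours described above.

How it is judged:
By the outcome, as a careful person would: the job done as asked, in the order asked, and still so for the second after the job is handed in, with the robot touching nothing.
It also fails if it takes over 109 s, if anything falls off the work surface, if the arm or the gripper's body presses on something with over 40 N, if the wrist force passes 120 N, or if a joint passes its speed limit or range.

## Working session

There is one attempt and no reset: what is moved stays moved. The work goes in short steps, Python scripts to look and compute and a tool call to move; the robot and the scene stay as the last step left them, time stands still between calls to the robot, and variables do not carry over. Pictures are saved under pics/ and viewed, at most 14 in all, crops included, and the job is handed in when it is done.

Besides the shell and the picture viewer there is one more tool, called after "Emit:" as name(argument=value, ...) on one line, values as JSON. servo_tool: Moves the arm, as the interface text tells. Its arguments: {"type":"object","properties":{"plan":{"type":"array"}},"required":["plan"]}

```bash
mkdir -p pics
cat > h.py <<'E'
import numpy as np, cv2
from workcell import ctrl
def cam(n):
    c=ctrl.camera_info(n); f=240/np.tan(np.radians(c['fovy'])/2)
    K=np.array([[f,0,c['cx']],[0,f,c['cy']],[0,0,1]]); R=cv2.Rodrigues(np.array(c['rvec'],float))[0]
    return K,R,np.array(c['tvec'],float).ravel()
def ray(n,u,v,z):
    K,R,t=cam(n); d=R.T@np.linalg.inv(K)@np.array([u,v,1]); o=-R.T@t
    return (o+d*(z-o[2])/d[2]).round(1)
def proj(n,P):
    K,R,t=cam(n); p=K@(R@np.array(P,float)+t); return (p[:2]/p[2]).round(1)
E
python3 - <<'E'
from h import *
for n in("top","scene"):
    im=ctrl.get_image(n); cv2.imwrite(f"pics/{n}0.png",im); c=ctrl.camera_info(n); print(c)
    K,R,t=cam(n); print(-R.T@t)
print(ctrl.get_obs())
E
```

```text
{'fovy': 54.01536302558918, 'cx': 320.2121021793915, 'cy': 240.32946516654422, 'rvec': array([ 2.18598489, -2.22912622,  0.0610751 ]), 'tvec': array([ -36.35614133,  638.86797523, 1140.75338832])}
[ 590.87080132  -31.8702828  1166.46831631]
{'fovy': 46.41714864544229, 'cx': 325.16142835791277, 'cy': 241.25995717918755, 'rvec': array([ 1.16560477, -2.16119015,  1.16381245]), 'tvec': array([313.65469175, 380.99738062, 604.10579215])}
[-53.11486999 433.04849269 646.62964003]
{'t': 0.1, 'qpos': array([ 1.17998172e+00,  4.23743376e-01,  1.63060666e+00,  3.24237520e-06,
        1.08863488e+00, -1.90194010e-02]), 'qvel': array([-0.00016728, -0.00224263, -0.00272306,  0.00086775,  0.00064824,
       -0.0025255 ]), 'joint_torque': array([-1.98395228e-04, -5.45617461e+01, -2.74325877e+01,  6.44960697e-02,
        1.87182584e-02, -6.04762022e-05]), 'ee_pos': array([226.85452778, 581.84838909, 235.99529139]), 'orientation': array([-5.80605937e-01, -3.08718301e+00,  2.14008018e-03]), 'ft_force': array([0.05302056, 0.16578875, 0.01877772]), 'moment': array([ 0.03021366, -0.03218338,  0.01774542]), 'grasp_force': 0.0, 'width': 87.72425234125016}
```

View pics/top0.png

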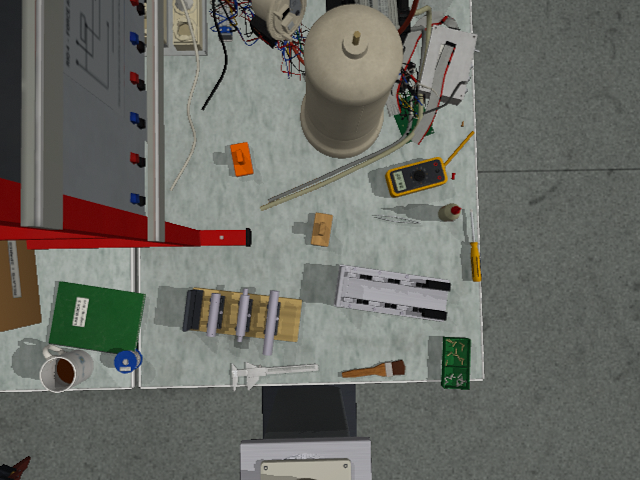

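View pics/scene0.png

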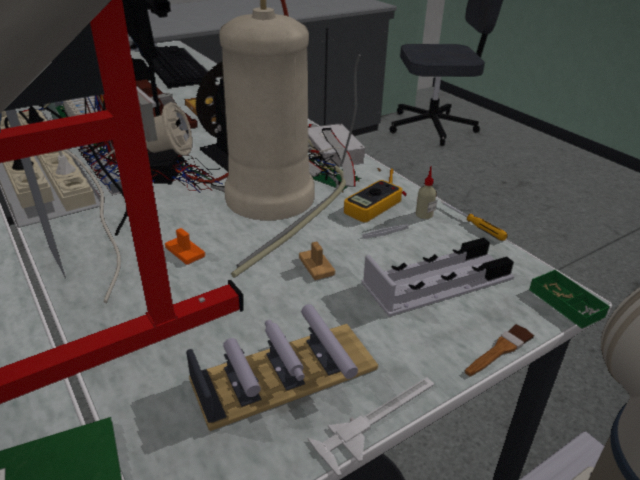

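Shafts, from the end plate on: short a (215,315), stub b (243,315), long c (271,322). Target rack is at (393,292) with its end plate at left (342,288) and its landing at right. Chock candidates are beech (321,229), orange (240,158) (decoy colour). I choose beech and will check it in a crop.

Run:
```python
from h import *
im=cv2.imread("pics/top0.png")
a=im[200:365,180:310]; b=im[205:330,305:465]
A=cv2.resize(a,None,fx=3.6,fy=3.6,interpolation=cv2.INTER_CUBIC); cv2.imwrite("pics/cropA.png",A)
B=cv2.resize(b,None,fx=4.8,fy=4.8,interpolation=cv2.INTER_CUBIC); cv2.imwrite("pics/cropB.png",B)
for P in ([227,582,236],[227,582,0],[0,0,0],[227,400,100]): print(P,proj("top",P),proj("scene",P))
print(ray("top",250,237,0),ray("scene",243,308,0),ray("top",130,240,0))
```

```text
[227, 582, 236] [ -1.8 455.4] [-138.9  643. ]
[227, 582, 0] [ 63.3 414.9] [-18.  759.5]
[0, 0, 0] [305.2 504. ] [615.8 594.3]
[227, 400, 100] [122.1 427.8] [169.6 579.2]
[650.2 124.6   0. ] [633.6 123.4   0. ] [648.4 419.9   0. ]
```

View pics/cropA.png

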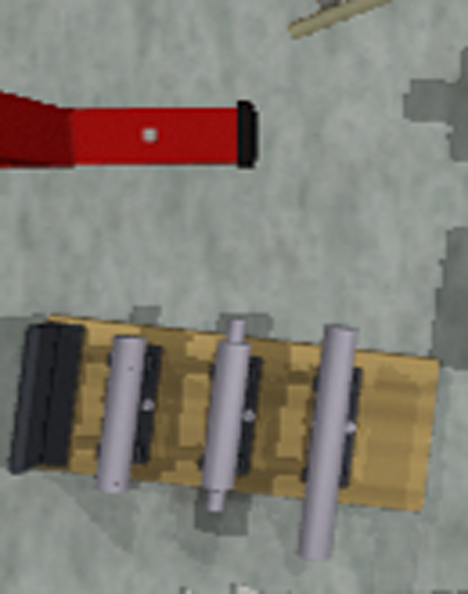

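View pics/cropB.png

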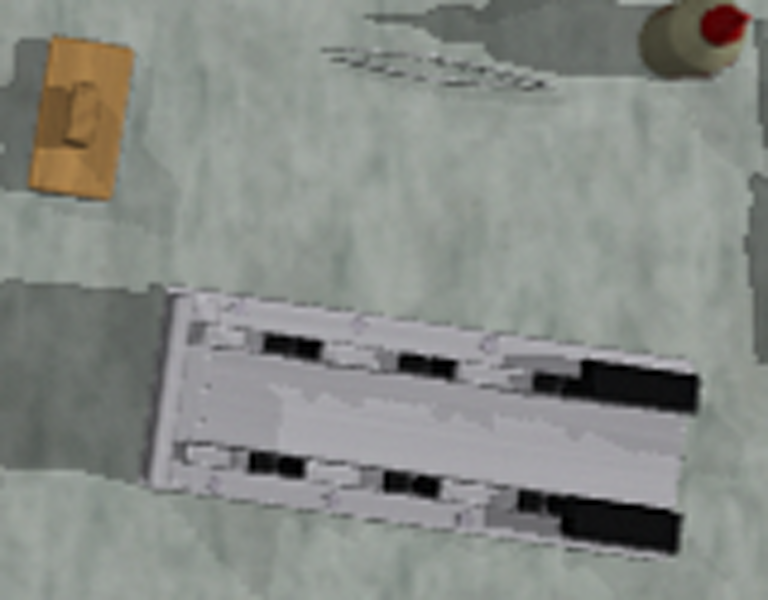

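Crop A shows the three shafts: a (121,414), b (226,415), c (328,440), with the end plate at left. Crop B confirms the beech chock with its rib at (83,113), and shows black notches at (292,347), (427,366), (276,464), (411,485) and the landing blocks at right.

```bash
cat > m.py <<'E'
from h import *
im=cv2.imread("pics/top0.png"); g=im.max(2).astype(int); hsv=cv2.cvtColor(im,cv2.COLOR_BGR2HSV)
def rect(mask,off=(0,0)):
    c=max(cv2.findContours(mask.astype(np.uint8),cv2.RETR_EXTERNAL,cv2.CHAIN_APPROX_NONE)[0],key=cv2.contourArea)
    (x,y),(w,h),a=cv2.minAreaRect(c); return cv2.boxPoints(((x,y),(w,h),a))+off
# shafts: axis from row-wise centroid of given crop lines, by hand ends
f=lambda x,y:((x+.5)/3.6-.5+180,(y+.5)/3.6-.5+200)
for n,p,q in(("a",(128,338),(114,490)),("b",(238,320),(215,508)),("c",(341,326),(315,557))):
    P,Q=[ray("top",*f(*k),51.6) for k in(p,q)]; d=P-Q
    print(n,(P+Q)[:2]/2,np.linalg.norm(d),np.degrees(np.arctan2(d[1],d[0])))
# black parts of new rack
k=np.zeros(g.shape,bool);k[270:322,345:452]=1
n,l,s,c=cv2.connectedComponentsWithStats(((g<60)&k).astype(np.uint8))
for i in range(1,n):
    if s[i,4]>15:
        r=rect(l==i); print(s[i],c[i].round(1),ray("top",*c[i],35)[:2],[list(ray("top",*p,37.5)[:2]) for p in r])
# chock
k=np.zeros(g.shape,bool);k[205:252,305:340]=1
r=rect((hsv[...,1]>110)&k);W=[ray("top",*p,14)[:2] for p in r];print("chock",W,np.mean(W,0))
# board
k=np.zeros(g.shape,bool);k[280:350,180:310]=1
r=rect((hsv[...,1]>90)&(hsv[...,0]<30)&k);print("board",[list(ray("top",*p,12)[:2]) for p in r])
E
python3 m.py
python3 - <<'E'
import cv2
im=cv2.imread("pics/scene0.png"); cv2.imwrite("pics/cropC.png",cv2.resize(im[230:425,180:525],None,fx=2.3,fy=2.3,interpolation=cv2.INTER_CUBIC))
E
```

```text
a [466.85 206.25] 98.81750857009098 -5.866366195124819
b [465.45 137.6 ] 122.8269107321355 -7.76726691969724
c [446.25  71.75] 150.7406381836033 -7.356027455872728
[360 275  12   5  46] [365.7 276.8] [ 547.5 -156. ] [[np.float64(545.9), np.float64(-141.0)], [np.float64(554.8), np.float64(-142.6)], [np.float64(549.7), np.float64(-169.8)], [np.float64(540.9), np.float64(-168.1)]]
[388 279  12   5  44] [393.7 280.8] [ 536.6 -223. ] [[np.float64(534.8), np.float64(-208.0)], [np.float64(543.5), np.float64(-209.5)], [np.float64(539.1), np.float64(-236.6)], [np.float64(530.4), np.float64(-235.1)]]
[416 280  35  11 237] [434.5 285. ] [ 524.4 -321.1] [[np.float64(522.9), np.float64(-274.8)], [np.float64(541.9), np.float64(-278.1)], [np.float64(528.8), np.float64(-358.3)], [np.float64(509.8), np.float64(-355.0)]]
[357 299  11   6  44] [362.1 301.2] [ 489.4 -145.9] [[np.float64(486.7), np.float64(-132.2)], [np.float64(496.0), np.float64(-133.8)], [np.float64(491.9), np.float64(-158.8)], [np.float64(482.6), np.float64(-157.3)]]
[385 303  12   6  44] [390.4 305.3] [ 478.  -213.5] [[np.float64(476.0), np.float64(-198.9)], [np.float64(485.3), np.float64(-200.6)], [np.float64(480.3), np.float64(-227.3)], [np.float64(471.0), np.float64(-225.5)]]
[413 307  34  13 253] [430.9 312.9] [ 457.8 -310.5] [[np.float64(454.6), np.float64(-264.1)], [np.float64(474.5), np.float64(-267.5)], [np.float64(461.5), np.float64(-347.2)], [np.float64(441.5), np.float64(-343.7)]]
chock [array([630.4, -24.8]), array([707.6, -38.1]), array([700.3, -79.7]), array([623.2, -66.2])] [665.375 -52.2  ]
board [[np.float64(428.5), np.float64(275.4)], [np.float64(530.7), np.float64(262.8)], [np.float64(514.7), np.float64(144.1)], [np.float64(412.4), np.float64(157.2)]]
```

View pics/cropC.png

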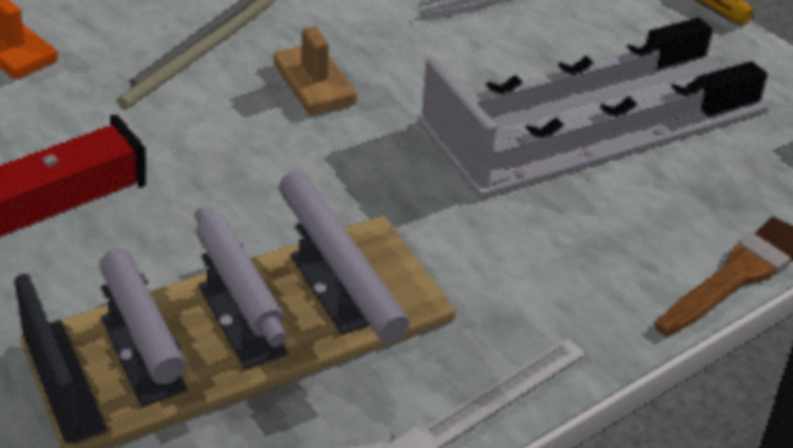

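Run:
```python
from h import *
f=lambda x,y:((x+.5)/2.3-.5+180,(y+.5)/2.3-.5+230)
for n,p,h in(("a",(168,364),50),("b",(276,333),62.5),("c",(394,323),75)):
    e=ray("scene",*f(*p),51.6)[:2]; print(n,e,e+h*np.array([.9914,-.1305]))
for n,p in (("n1u",(505,86)),("n1l",(545,128)),("n2u",(575,66)),("n2l",(618,107))): print(n,ray("scene",*f(*p),34))
for p in((275,58),(314,111),(355,98)): print("chock",ray("scene",*f(*p),14 if p[0]!=314 else 0))
print(ctrl.get_obs()["ee_pos"])
```

```text
a [424.2 212.6] [473.77  206.075]
b [410.1 146.1] [472.0625  137.94375]
c [377.7  80.7] [452.055   70.9125]
n1u [ 545.8 -153.5   34. ]
n1l [ 488.1 -144.5   34. ]
n2u [ 536.1 -220.1   34. ]
n2l [ 477.2 -210.9   34. ]
chock [699.9 -33.1  14. ]
chock [636.4 -31.1   0. ]
chock [618.1 -58.6  14. ]
[226.85452778 581.84838909 235.99529139]
```

Emit:
servo_tool(plan=[[0.45,[22,-40,0],7],[0.45,[222,-511,-100],13.8],[0.45,[222,-511,-100],13.8],[0.45,[222,-511,-100],13.8],[0.45,[222,-511,-100],13.8],[0.45,[222,-511,-100],13.8],[0.45,[222,-511,-100],13.8],[0.45,[222,-511,-100],13.8],[0.45,[222,-511,-100],13.8],[0.45,[222,-511,-100],13.8]])

```text
t: 0.93
ee_pos: [391.5, 205.2, 165.0]
orientation: [0.205, 3.135, 0.0]
ft_force: [1.0, 0.4, -0.6]
width: 48.4
grasp_force: 0.0
```

Emit:
servo_tool(plan=[[0.45,[57.5,-134,-45],0],[0.45,[57.5,-134,-45],0],[0.45,[57.5,-134,-45],0],[0.45,[57.5,-134,-45],0],[0.45,[57.5,-134,-45],0],[0.45,[57.5,-134,-45],0]])

```text
t: 1.43
ee_pos: [448.6, 71.8, 119.7]
orientation: [-0.211, -3.133, 0.0]
ft_force: [-0.1, 1.2, -0.7]
width: 48.2
grasp_force: 0.0
```

Run:
```python
from h import *
print(ctrl.get_obs()["ee_pos"])
a=ctrl.get_image("top");b=ctrl.get_image("scene"); cv2.imwrite("pics/t1.png",a)
A=cv2.resize(a[200:365,180:310],None,fx=3,fy=3); B=cv2.resize(b[230:425,180:380],None,fx=2,fy=2)
h=max(A.shape[0],B.shape[0]); o=np.zeros((h,A.shape[1]+B.shape[1],3),np.uint8); o[:A.shape[0],:A.shape[1]]=A; o[:B.shape[0],A.shape[1]:]=B
cv2.imwrite("pics/c1.png",o)
```

```text
[448.64414397  71.75845916 119.65826659]
```

View pics/c1.png

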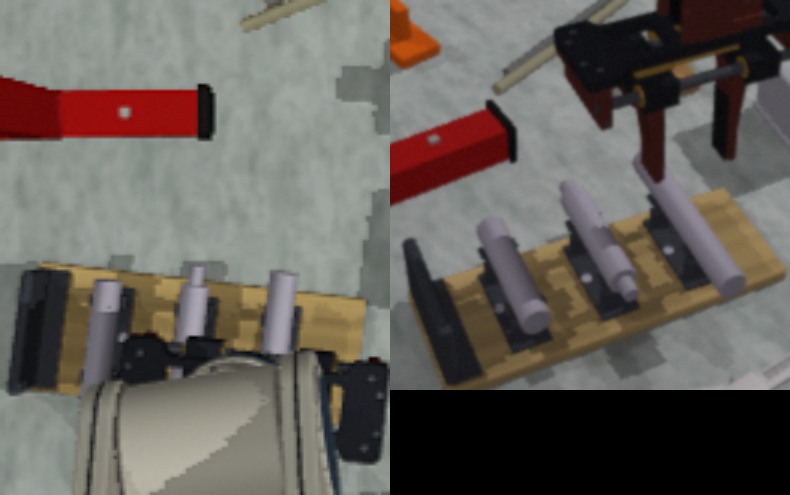

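The gripper is centred over shaft c, with open fingers either side and clear of b. Descending and closing.

Emit:
servo_tool(plan=[[0.45,[0,0,-40],0],[0.45,[0,0,-65],0],[0.45,[0,0,-73],0],[0.45,[0,0,-73],0],[1,[0,0,-73],0],[1,[0,0,-73],0],[1,[0,0,-73],0],[1,[0,0,-73],0],[1,[0,0,-73],0],[1,[0,0,-73],0]])

```text
t: 2.37
ee_pos: [449.6, 73.7, 48.3]
orientation: [0.206, 3.133, 0.002]
ft_force: [-0.8, 5.9, 5.1]
width: 21.6
grasp_force: 30.0
```

Emit:
servo_tool(plan=[[1,[0,2,10],0],[1,[0,2,40],0],[1,[0,2,75],0],[1,[0,2,75],0],[1,[0,2,75],0]])

```text
t: 2.78
ee_pos: [449.8, 75.1, 124.1]
orientation: [0.205, 3.131, 0.001]
ft_force: [-0.2, -0.3, -5.8]
width: 21.3
grasp_force: 30.0
```

Run:
```python
from h import *
o=ctrl.get_obs();print(o["ee_pos"],o["ft_force"],o["moment"])
b=ctrl.get_image("scene"); cv2.imwrite("pics/c2.png",cv2.resize(b[200:425,180:480],None,fx=2.5,fy=2.5))
```

```text
[449.83687068  75.13853554 124.0647208 ] [-0.17161842 -0.25704138 -5.75919021] [-0.08912297  0.01261663  0.03723632]
```

View pics/c2.png

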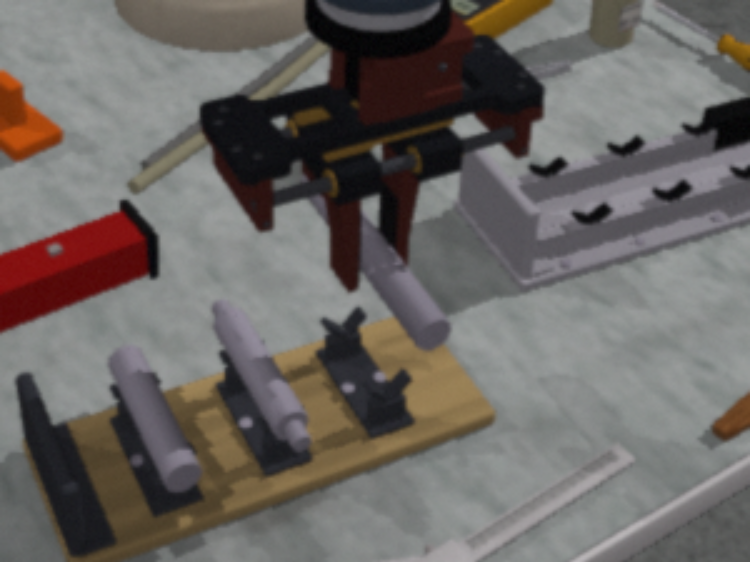

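Emit:
servo_tool(plan=[[1,[11,-37,0],0],[1,[67.9,-225.1,0],-2],[1,[67.9,-225.1,0],-2],[1,[67.9,-225.1,0],-2],[1,[67.9,-225.1,0],-2],[1,[67.9,-225.1,0],-2],[1,[67.9,-225.1,-10],-2],[1,[67.9,-225.1,-20],-2],[1,[67.9,-225.1,-20],-2]])

```text
t: 3.58
ee_pos: [513.4, -149.1, 98.6]
orientation: [-0.261, -3.123, -0.003]
ft_force: [-0.3, -0.0, -4.9]
width: 21.1
grasp_force: 30.0
```

Run:
```python
from h import *
f=lambda x,y:((x+.5)/2.5-.5+180,(y+.5)/2.5-.5+200)
e=ray("scene",*f(433,331),127.4)[:2]; print(e,e+75*np.array([.9914,-.1305]))
o=ctrl.get_obs();print(o["ee_pos"],o["ft_force"],o["moment"])
a=ctrl.get_image("top");b=ctrl.get_image("scene")
A=cv2.resize(a[255:345,320:460],None,fx=3.4,fy=3.4,interpolation=2);B=cv2.resize(b[200:320,320:530],None,fx=2.27,fy=2.27,interpolation=2)
w=max(A.shape[1],B.shape[1]);p=lambda m:cv2.copyMakeBorder(m,0,0,0,w-m.shape[1],0)
cv2.imwrite("pics/c3.png",np.vstack([p(A),p(B)]))
```

```text
[376.1  83.4] [450.455   73.6125]
[ 513.41560139 -149.11750675   98.58340778] [-0.32528898 -0.040356   -4.89753113] [0.0196788  0.06957678 0.00032635]
```

View pics/c3.png

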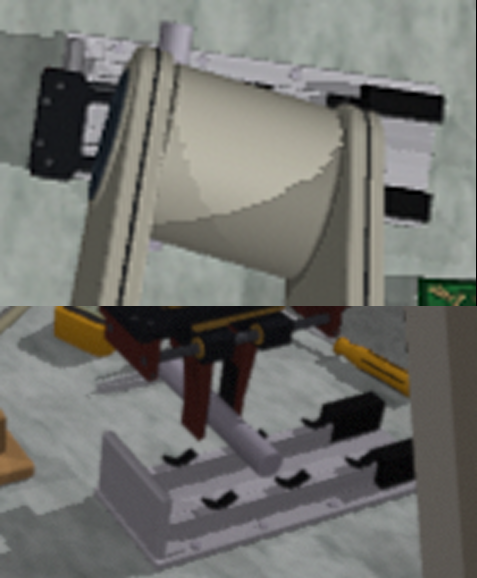

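Run:
```python
from h import *
o=ctrl.get_obs();print(o["ee_pos"],o["qvel"].round(3),o["ft_force"])
z=o["ee_pos"][2]+3.3
print(ray("top",371.8,262,z),ray("scene",320+266/2.27,200+(460-306)/2.27,z))
```

```text
[ 514.72687501 -148.63161856  100.50570648] [ 0.008 -0.025 -0.014 -0.001  0.001 -0.002] [ 0.14797524  0.68752593 -4.59239325]
[ 583.1 -163.   103.8] [ 442.9 -137.9  103.8]
```

Emit:
servo_tool(plan=[[1,[3.5,-1,-20],0],[1,[3.5,-1,-40],0],[1,[3.5,-1,-50],0],[1,[3.5,-1,-55],0],[1,[3.5,-1,-55],0],[1,[3.5,-1,-55],0]])

```text
t: 4.18
ee_pos: [520.3, -150.7, 47.6]
orientation: [-0.259, -3.131, 0.0]
ft_force: [0.3, 0.4, -4.0]
width: 21.6
grasp_force: 30.0
```

Run:
```python
from h import *
b=ctrl.get_image("scene")
o=ctrl.get_obs();print(o["ee_pos"],o["qvel"].round(3),o["ft_force"],o["moment"])
cv2.imwrite("pics/c4.png",cv2.resize(b[200:320,320:530],None,fx=3.5,fy=3.5,interpolation=2))
```

```text
[ 520.62923409 -150.88899917   48.00105407] [-0.004 -0.009 -0.005  0.001 -0.002 -0.001] [ 0.59616357 -0.63286413 -4.90441659] [ 0.00589893  0.00261044 -0.03699862]
```

View pics/c4.png

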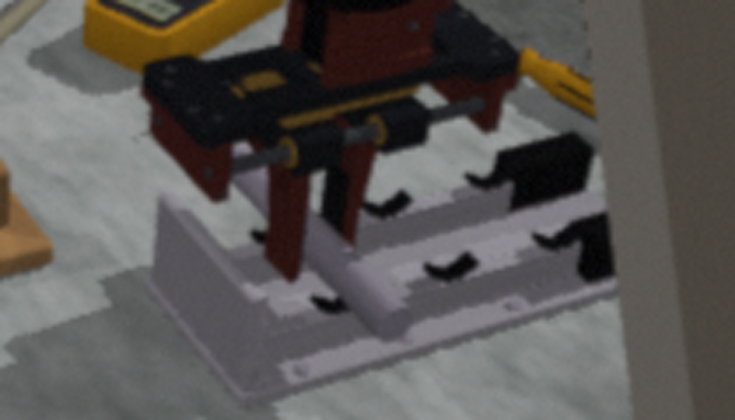

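Run:
```python
from h import *
f=lambda p:((p-np.array([320,200])+.5)*3.5-.5).round(0)
ax=np.array([.9863,-.165,0])
for y in(-146,-151,-156):
    for s in(-75,-30): print(y,s,f(proj("scene",np.array([520.6,y,51.3])+s*ax)))
print(f(proj("scene",[488.7,-145,30])),f(proj("scene",[488.7,-145,42.7])))
o=ctrl.get_obs();print(ctrl.get_obs()["ee_pos"])
print(ray("scene",320+394/3.5,200+319/3.5,51.3))
```

```text
-146 -75 [384. 325.]
-146 -30 [334. 272.]
-151 -75 [392. 322.]
-151 -30 [342. 269.]
-156 -75 [400. 318.]
-156 -30 [350. 266.]
[339. 305.] [341. 285.]
[ 520.62923409 -150.88899917   48.00105407]
[ 446.6 -140.5   51.3]
```

Emit:
servo_tool(plan=[[1,[-3,0.5,-3],0],[1,[-3,0.5,-6],0],[1,[-3,0.5,-8.5],0],[1,[-3,0.5,-8.5],0],[1,[-3,0.5,-8.5],0]])

```text
t: 4.65
ee_pos: [517.2, -150.4, 39.9]
orientation: [0.26, 3.13, 0.0]
ft_force: [-2.5, 3.6, 7.4]
width: 21.5
grasp_force: 30.0
```

Emit:
servo_tool(plan=[[0.6,[0,0.5,0],0],[0.45,[0,0.5,0],0],[0.45,[0,0.5,0],0],[0.45,[0,0.5,0],0],[0.45,[0,0.5,20],0],[0.45,[0,0.5,50],0],[0.45,[0,0.5,85],0],[0.45,[-6,40,85],0],[0.45,[-20,80,85],2],[0.45,[-20,80,85],2]])

```text
t: 5.48
ee_pos: [494.6, -66.5, 124.0]
orientation: [-0.2, -3.133, -0.002]
ft_force: [-0.4, 0.0, -0.7]
width: 48.5
grasp_force: 0.0
```

Emit:
servo_tool(plan=[[0.45,[-28.5,211,0],0],[0.45,[-28.5,211,0],0],[0.45,[-28.5,211,0],0],[0.45,[-28.5,211,0],0],[0.45,[-28.5,211,0],0],[0.45,[-28.5,211,0],0],[0.45,[-28.5,211,-20],0],[0.45,[-28.5,211,-40],0],[0.45,[-28.5,211,-40],0],[0.45,[-28.5,211,-40],0]])

```text
t: 6.32
ee_pos: [468.0, 139.9, 83.1]
orientation: [-0.206, -3.132, 0.001]
ft_force: [0.3, 0.2, 0.8]
width: 48.2
grasp_force: 0.0
```

Run:
```python
from h import *
a=ctrl.get_image("top");b=ctrl.get_image("scene")
print(ctrl.get_obs()["ee_pos"])
A=cv2.resize(a[260:330,330:460],None,fx=4,fy=4,interpolation=2);B=cv2.resize(b[200:430,180:530],None,fx=1.5,fy=1.5,interpolation=2)
w=max(A.shape[1],B.shape[1]);p=lambda m:cv2.copyMakeBorder(m,0,0,0,w-m.shape[1],0)
cv2.imwrite("pics/c5.png",cv2.resize(np.vstack([p(A),p(B)]),None,fx=.95,fy=.95))
```

```text
[469.18474021 140.09138671  84.36741134]
```

View pics/c5.png

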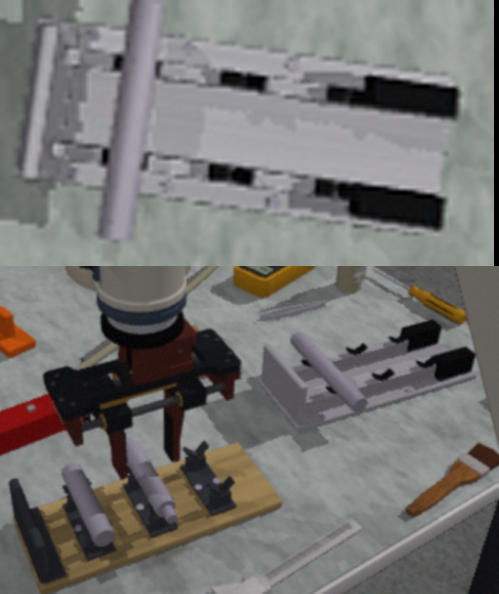

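c lies in notch 1 and the gripper is centred over b. Descending and gripping.

Emit:
servo_tool(plan=[[0.45,[0,0,-20],0],[0.45,[0,0,-37],0],[0.45,[0,0,-37],0],[0.45,[0,0,-37],0],[1,[0,0,-37],0],[1,[0,0,-37],0],[1,[0,0,-37],0],[1,[0,0,-37],0],[1,[0,0,-37],0],[1,[0,0,-37],0]])

```text
t: 7.25
ee_pos: [469.0, 140.0, 47.4]
orientation: [0.205, 3.134, -0.001]
ft_force: [-0.5, -5.3, 5.5]
width: 21.2
grasp_force: 30.0
```

Emit:
servo_tool(plan=[[1,[0,-1,15],0],[1,[0,-1,45],0],[1,[0,-1,75],0],[1,[2,-30,75],-1],[1,[7,-70,75],-2],[1,[38,-355.5,75],-2],[1,[38,-355.5,75],-2],[1,[38,-355.5,75],-2],[1,[38,-355.5,75],-2],[1,[38,-355.5,75],-2]])

```text
t: 8.08
ee_pos: [497.6, -138.6, 121.8]
orientation: [-0.26, -3.13, -0.0]
ft_force: [0.9, 0.8, -2.1]
width: 21.3
grasp_force: 30.0
```

Emit:
servo_tool(plan=[[1,[4.5,-40,0],0],[1,[8.5,-78,0],0],[1,[8.5,-78,0],0],[1,[8.5,-78,-30],0],[1,[8.5,-78,-60],0],[1,[8.5,-78,-73],0],[1,[8.5,-78,-73],0],[1,[8.5,-78,-73],0],[1,[8.5,-78,-73],0]])

```text
t: 8.83
ee_pos: [507.4, -214.6, 49.8]
orientation: [0.259, 3.13, -0.001]
ft_force: [-0.6, -0.0, -2.1]
width: 21.3
grasp_force: 30.0
```

Run:
```python
from h import *
b=ctrl.get_image("scene")
o=ctrl.get_obs();print(o["ee_pos"],o["qvel"].round(3),o["ft_force"],o["moment"])
f=lambda p:((p-np.array([320,200])+.5)*3.5-.5).round(0)
ax=np.array([.9863,-.165,0])
for s in(-62.5,-47.5): print(s,f(proj("scene",o["ee_pos"]+[0,0,4]+s*ax)))
cv2.imwrite("pics/c6.png",cv2.resize(b[200:320,320:530],None,fx=3.5,fy=3.5,interpolation=2))
```

```text
[ 507.71896756 -214.80311492   50.17186689] [-0.001 -0.007 -0.002  0.001 -0.007 -0.001] [-1.21290368 -0.79280122 -3.07943809] [ 0.03319459 -0.03932062 -0.00906751]
-62.5 [492. 272.]
-47.5 [474. 256.]
```

View pics/c6.png

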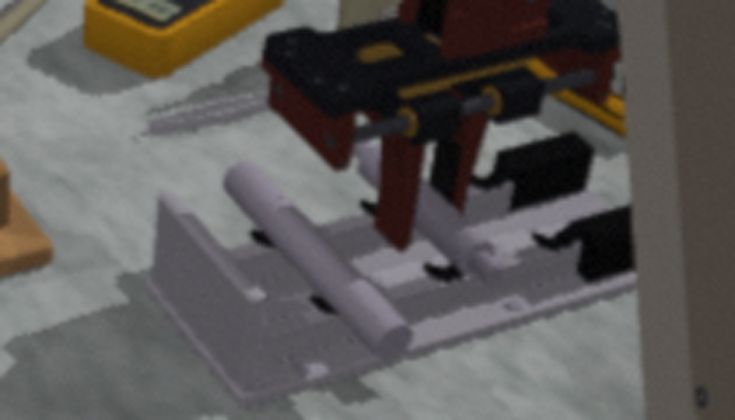

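Emit:
servo_tool(plan=[[1,[-2,-1.5,-4],0],[1,[-2,-1.5,-7],0],[1,[-2,-1.5,-9],0],[1,[-2,-1.5,-11],0],[1,[-2,-1.5,-11],0],[1,[-2,-1.5,-11],0]])

```text
t: 9.38
ee_pos: [504.8, -216.2, 38.7]
orientation: [0.26, 3.13, -0.0]
ft_force: [-2.8, 1.5, 8.7]
width: 21.3
grasp_force: 30.0
```

Emit:
servo_tool(plan=[[0.6,[0,0,0],0],[0.45,[0,0,0],0],[0.45,[0,0,0],0],[0.45,[0,0,0],0],[0.45,[0,0,20],0],[0.45,[0,0,50],0],[0.45,[0,0,85],0],[0.45,[-3,40,85],0],[0.45,[-6,80,85],2],[0.45,[-9,120,85],2]])

```text
t: 10.22
ee_pos: [495.8, -95.6, 123.6]
orientation: [0.206, 3.133, -0.0]
ft_force: [0.2, 1.2, 0.1]
width: 48.7
grasp_force: 0.0
```

Emit:
servo_tool(plan=[[0.45,[-26,303,0],0],[0.45,[-26,303,0],0],[0.45,[-26,303,0],0],[0.45,[-26,303,0],0],[0.45,[-26,303,0],0],[0.45,[-26,303,0],0],[0.45,[-26,303,0],0],[0.45,[-26,303,0],0],[0.45,[-26,303,-30],0],[0.45,[-26,303,-40],0]])

```text
t: 11.05
ee_pos: [468.6, 207.4, 81.0]
orientation: [-0.201, -3.134, 0.001]
ft_force: [-1.7, 0.2, -0.4]
width: 48.1
grasp_force: 0.0
```

Run:
```python
from h import *
a=ctrl.get_image("top");b=ctrl.get_image("scene")
print(ctrl.get_obs()["ee_pos"]); cv2.imwrite("pics/t7.png",a)
A=cv2.resize(a[250:330,330:460],None,fx=5,fy=5,interpolation=2);B=cv2.resize(b[290:425,180:300],None,fx=2.2,fy=2.2,interpolation=2)[:160+137]
w=max(A.shape[1],B.shape[1]);p=lambda m:cv2.copyMakeBorder(m,0,0,0,w-m.shape[1],0)
o=np.vstack([p(A),p(B)]); o=o[:600]; cv2.imwrite("pics/c7.png",o)
```

```text
[467.83482078 205.69408911  80.86969776]
```

View pics/c7.png

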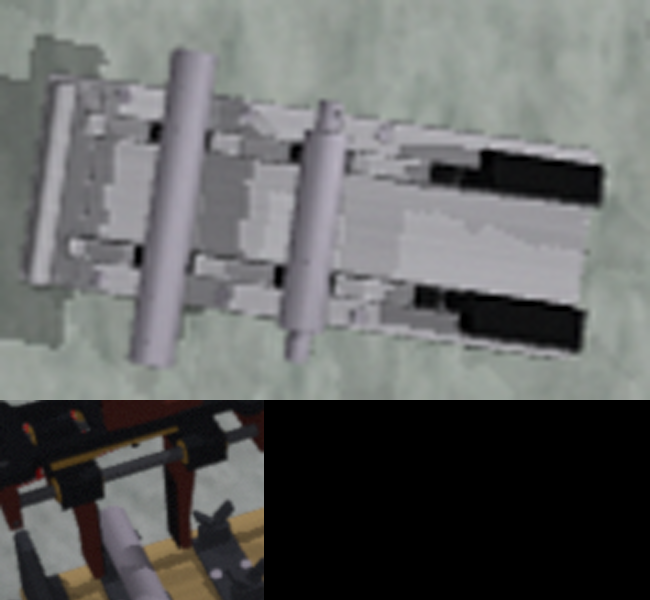

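Run:
```python
from h import *
f=lambda x,y:((x+.5)/5-.5+330,(y+.5)/5-.5+250)
O=np.array([507,-217.]);ax=np.array([.9863,-.165])
for n,p,q in(("c",(192,50),(152,365)),("b",(331,101),(297,361))):
    P=ray("top",*f(*p),42.7)[:2];Q=ray("top",*f(*q),50 if n=="c" else 46)[:2]
    print(n,P,Q,(P+Q)/2,np.linalg.norm(P-Q),"x off",((P+Q)/2-O)@ax)
for p in((60,84),(36,284),(602,150),(580,354)): r=ray("top",*f(*p),66 if p[0]<100 else 37.5)[:2]; print(r,(r-O)@ax)
b=ctrl.get_image("scene"); 
for n,s,p in(("c",75,[517.7,-150,42.7]),("b",62.5,[507,-217,42.7])): 
    for k in(-s,s): print(n,(proj("scene",np.array(p)+k*np.append(ax,0))-[320,200])*3.5)
print((proj("scene",[507-45*.9863-136*.165, -217+45*.165-136*.986,37.5])-[320,200])*3.5)
cv2.imwrite("pics/c8.png",cv2.resize(b[200:320,320:530],None,fx=3.5,fy=3.5,interpolation=2))
```

```text
c [ 588.6 -161.6] [ 440.5 -138.3] [ 514.55 -149.95] 149.92164620227464 x off -3.6166850000000466
b [ 562.9 -227.5] [ 440.4 -207.5] [ 501.65 -217.5 ] 124.1219158730641 x off -5.194205000000022
[574.  -96.8] 46.2491
[481.3 -83.6] -47.358909999999995
[ 536.7 -358.2] 52.59111000000004
[ 439.6 -344.6] -45.42261999999997
c [391.3 338.1]
c [236.6 173.6]
b [491.05 288.75]
b [354.9  157.85]
[679.7  215.95]
```

View pics/c8.png

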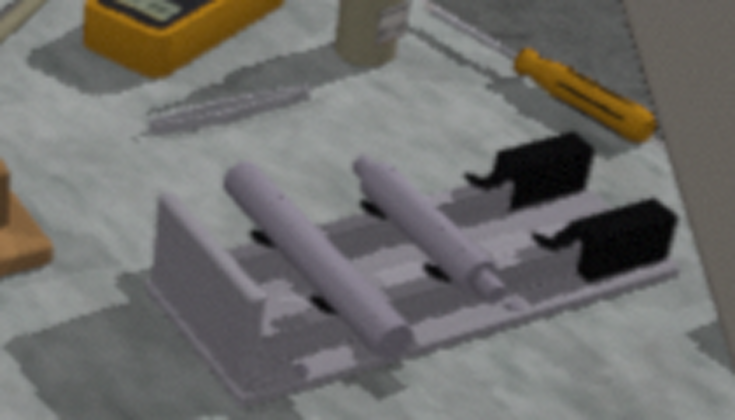

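Emit:
servo_tool(plan=[[0.45,[0.5,0,0],0],[0.45,[0.5,0,0],0]])

```text
t: 11.37
ee_pos: [470.9, 206.2, 83.6]
orientation: [0.208, 3.134, 0.001]
ft_force: [-0.2, -0.2, -0.3]
width: 48.5
grasp_force: 0.0
```

Emit:
servo_tool(plan=[[0.45,[0,0,-20],0],[0.45,[0,0,-36.5],0],[0.45,[0,0,-36.5],0],[0.45,[0,0,-36.5],0],[1,[0,0,-36.5],0],[1,[0,0,-36.5],0],[1,[0,0,-36.5],0],[1,[0,0,-36.5],0],[1,[0,0,-36.5],0],[1,[0,0,-36.5],0]])

```text
t: 12.2
ee_pos: [471.1, 208.0, 47.1]
orientation: [0.206, 3.133, 0.003]
ft_force: [-1.8, 5.7, 3.6]
width: 21.2
grasp_force: 30.0
```

Emit:
servo_tool(plan=[[1,[0,0,15],0],[1,[0,0,45],0],[1,[0,0,75],0],[1,[2,-30,75],-1],[1,[4,-70,75],-2],[1,[6,-110,75],-2],[1,[8,-150,75],-2],[1,[10,-190,75],-2],[1,[12,-230,75],-2],[1,[14,-270,75],-2]])

```text
t: 13.03
ee_pos: [483.5, -65.0, 121.4]
orientation: [-0.26, -3.131, -0.0]
ft_force: [0.9, 0.4, -3.0]
width: 21.7
grasp_force: 30.0
```

Emit:
servo_tool(plan=[[1,[13.5,-219,0],0],[1,[13.5,-219,0],0],[1,[13.5,-219,0],0],[1,[13.5,-219,0],0],[1,[13.5,-219,0],0],[1,[13.5,-219,0],0],[1,[13.5,-219,-30],0],[1,[13.5,-219,-60],0],[1,[13.5,-219,-72],0],[1,[13.5,-219,-72],0]])

```text
t: 13.87
ee_pos: [495.3, -280.6, 46.3]
orientation: [-0.26, -3.125, -0.005]
ft_force: [-1.1, 0.5, -2.6]
width: 21.5
grasp_force: 30.0
```

Run:
```python
from h import *
b=ctrl.get_image("scene");ctrl.get_image("scene")
o=ctrl.get_obs();print(o["ee_pos"],o["qvel"].round(3),o["ft_force"])
f=lambda p:((p-np.array([400,180])+.5)*3.5-.5).round(0)
ax=np.array([.9863,-.165,0])
for s in(-50,50): print(s,f(proj("scene",o["ee_pos"]+[0,0,4]+s*ax)))
cv2.imwrite("pics/c9.png",cv2.resize(b[180:310,400:540],None,fx=3.5,fy=3.5,interpolation=2))
```

```text
[ 497.5917838  -281.70544907   49.36279764] [ 0.003 -0.029 -0.015 -0.    -0.003 -0.001] [ 1.05710524 -0.63771943 -2.24765409]
-50 [304. 298.]
50 [190. 198.]
```

View pics/c9.png

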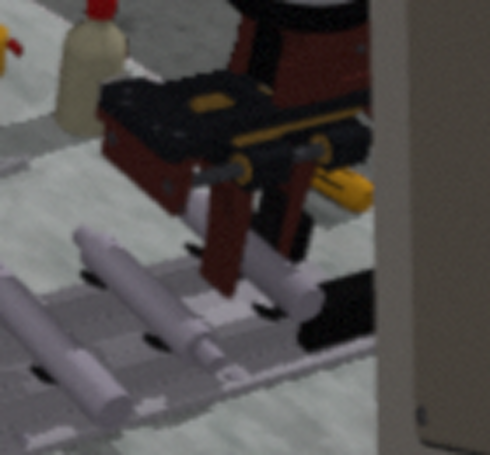

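Emit:
servo_tool(plan=[[1,[0.5,-2,-4],0],[1,[0.5,-2,-7],0],[1,[0.5,-2,-9],0],[1,[0.5,-2,-11],0],[1,[0.5,-2,-11],0],[1,[0.5,-2,-11],0]])

```text
t: 14.47
ee_pos: [498.4, -284.2, 38.6]
orientation: [0.26, 3.13, -0.0]
ft_force: [1.0, 0.6, -2.1]
width: 21.4
grasp_force: 30.0
```

Emit:
servo_tool(plan=[[1,[0,0,-1],0],[1,[0,0,-2],0],[1,[0,0,-2],0],[1,[0,0,-2],0]])

```text
t: 14.8
ee_pos: [498.5, -284.2, 38.2]
orientation: [0.26, 3.13, -0.0]
ft_force: [-4.4, 3.6, 16.8]
width: 21.1
grasp_force: 30.0
```

Emit:
servo_tool(plan=[[0.6,[0,0,2],0],[0.45,[0,0,2],0],[0.45,[0,0,2],0],[0.45,[0,0,2],0],[0.45,[0,0,25],0],[0.45,[0,0,60],0],[0.45,[0,0,95],0],[0.3,[10,30,100],-7],[0.3,[35,60,100],-14],[0.3,[60,90,100],-21]])

```text
t: 15.63
ee_pos: [557.6, -195.1, 137.4]
orientation: [0.831, 3.028, -0.0]
ft_force: [0.2, -0.4, -0.8]
width: 60.7
grasp_force: 0.0
```

Emit:
servo_tool(plan=[[0.3,[20,30,0],-7],[0.3,[40,60,0],-14],[0.3,[65,90,0],-21],[0.3,[90,120,0],-28],[0.3,[107,143,0],-35],[0.3,[107,143,0],-42],[0.3,[107,143,0],-49],[0.3,[107,143,0],-56],[0.3,[107,143,0],-63],[0.3,[107,143,0],-69]])

```text
t: 16.47
ee_pos: [664.0, -52.2, 135.7]
orientation: [-2.398, -2.029, 0.001]
ft_force: [-0.4, -0.3, 0.2]
width: 61.2
grasp_force: 0.0
```

Run:
```python
from h import *
im=ctrl.get_image("top");b=ctrl.get_image("scene");cv2.imwrite("pics/s10.png",b)
o=ctrl.get_obs();print(o["ee_pos"],o["orientation"],o["qpos"].round(2))
print("rib top",ray("top",(87.5)/4.8-.5+305,(103.5)/4.8-.5+205,52),"rib scene",ray("scene",180+315/2.3,230+36/2.3,52))
A=cv2.resize(im[250:330,330:460],None,fx=4,fy=4,interpolation=2);B=cv2.resize(b[200:300,270:520],None,fx=2.6,fy=2.6,interpolation=2)
w=max(A.shape[1],B.shape[1]);p=lambda m:cv2.copyMakeBorder(m,0,0,0,w-m.shape[1],0)
cv2.imwrite("pics/c10.png",np.vstack([p(A),p(B)]))
```

```text
[664.01967225 -52.33268925 135.77802263] [-2.39307747e+00 -2.03457547e+00  8.81176804e-04] [-0.1   0.6   1.59 -0.    0.95  0.07]
rib top [670.2 -54.9  52. ] rib scene [662.5 -48.9  52. ]
```

View pics/c10.png

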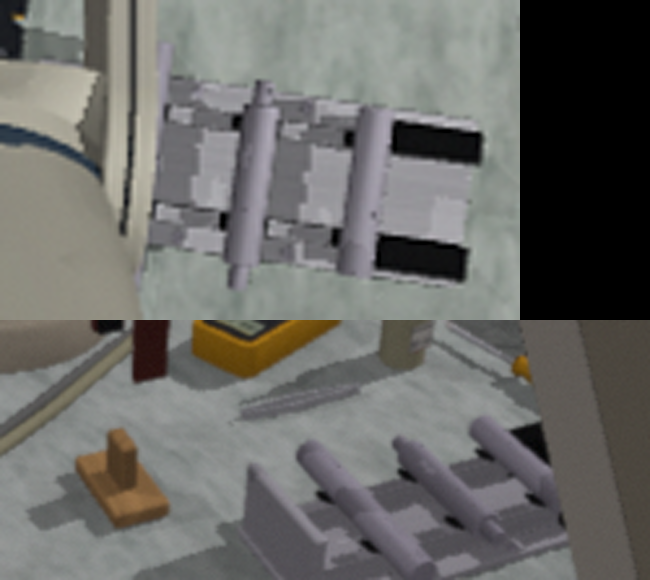

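All three shafts are seated in the right order: c, b, a from the end plate. The chock stands free at (122,480) in the lower panel with its rib up. That picture was my fifteenth, one over the limit of 14, so I will view no more and work from numbers.

Emit:
servo_tool(plan=[[0.3,[2,0.8,-35],0],[0.3,[2,0.8,-70],0],[0.3,[2,0.8,-95],0],[0.3,[2,0.8,-100.5],0],[0.3,[2,0.8,-100.5],0],[0.3,[2,0.8,-100.5],0],[1,[2,0.8,-100.5],0],[1,[2,0.8,-100.5],0],[1,[2,0.8,-100.5],0],[1,[2,0.8,-100.5],0]])

```text
t: 17.4
ee_pos: [666.9, -51.7, 37.1]
orientation: [2.391, 2.035, 0.002]
ft_force: [-0.3, -1.3, -0.7]
width: 38.3
grasp_force: 0.0
```

Emit:
servo_tool(plan=[[1,[0,0,0],0],[1,[0,0,0],0],[1,[0,0,0],0]])

```text
t: 17.65
ee_pos: [666.5, -51.6, 36.5]
orientation: [2.392, 2.036, 0.001]
ft_force: [-0.3, 0.2, 6.1]
width: 29.7
grasp_force: 30.0
```

Emit:
servo_tool(plan=[[1,[0,0,20],0],[1,[0,0,60],0],[1,[0,0,95],0],[1,[-20,-28,95],-0.3],[1,[-40,-58,95],-0.3],[1,[-62,-93,95],-0.3],[1,[-84,-127,95],-0.3],[1,[-106,-161,95],-0.3],[1,[-128,-195,95],-0.3],[1,[-150,-229,95],-0.3]])

```text
t: 18.48
ee_pos: [514.8, -281.8, 130.7]
orientation: [-2.397, -2.03, 0.0]
ft_force: [1.3, 0.2, -0.9]
width: 29.5
grasp_force: 30.0
```

Emit:
servo_tool(plan=[[1,[-16,-25,0],0],[1,[-26.5,-40,0],0],[1,[-26.5,-40,0],0],[1,[-26.5,-40,-25],0],[1,[-26.5,-40,-45],0],[1,[-26.5,-40,-45],0],[1,[-26.5,-40,-45],0],[1,[-26.5,-40,-45],0]])

```text
t: 19.15
ee_pos: [490.4, -320.3, 86.4]
orientation: [2.397, 2.03, 0.0]
ft_force: [1.1, -0.7, -0.4]
width: 29.7
grasp_force: 30.0
```

Run:
```python
from h import *
ctrl.get_image("top");im=ctrl.get_image("top");o=ctrl.get_obs();print(o["ee_pos"],o["orientation"],o["qvel"].round(3),o["ft_force"],o["width"])
hsv=cv2.cvtColor(im,cv2.COLOR_BGR2HSV);m=((hsv[...,1]>110)&(hsv[...,0]<25)).astype(np.uint8);m[:,:400]=0;m[:270]=0;m[335:]=0
n,l,s,c=cv2.connectedComponentsWithStats(m);print(s[1:],c[1:].round(1)); cv2.imwrite("pics/t11.png",im)
```

```text
[ 490.69449744 -320.6440226    86.93409084] [2.39588080e+00 2.02937548e+00 8.15635688e-04] [-0.003 -0.004  0.001 -0.001 -0.001 -0.002] [ 0.18363513  0.41322505 -0.54347605] 29.889731320968348
[[476 270   6   8  35]
 [426 282  14  35 310]
 [439 282   3   2   4]
 [444 283   3   2   5]
 [450 295   1   1   1]
 [442 296   3  13  25]
 [446 297   2   3   5]
 [439 310   4   2   4]
 [424 315   1   1   1]
 [437 323   3   1   3]] [[478.5 273.4]
 [432.3 299.6]
 [440.  282.8]
 [445.2 283.6]
 [450.  295. ]
 [442.9 302. ]
 [446.4 297.8]
 [440.5 310.8]
 [424.  315. ]
 [438.  323. ]]
```

Run:
```python
from h import *
im=cv2.imread("pics/t11.png");hsv=cv2.cvtColor(im,cv2.COLOR_BGR2HSV);m=((hsv[...,1]>110)&(hsv[...,0]<25));m[:,:415]=0;m[:275]=0;m[325:]=0;m[:,445:]=0
O=np.array([507,-217.]);ax=np.array([.9863,-.165]);ay=np.array([.165,.9863])
P=[]
for v in range(280,320):
    c=np.flatnonzero(m[v])
    if len(c): r=ray("top",c[0]-.5,v,64)[:2]-O; P.append((v,c[0],(r@ax).round(1),(r@ay).round(1)))
print(P)
```

```text
[(282, np.int64(431), np.float64(40.4), np.float64(-82.0)), (283, np.int64(430), np.float64(37.7), np.float64(-80.0)), (284, np.int64(430), np.float64(35.4), np.float64(-80.3)), (285, np.int64(430), np.float64(33.1), np.float64(-80.5)), (286, np.int64(430), np.float64(30.8), np.float64(-80.9)), (287, np.int64(430), np.float64(28.5), np.float64(-81.2)), (288, np.int64(430), np.float64(26.2), np.float64(-81.5)), (289, np.int64(430), np.float64(23.8), np.float64(-81.9)), (290, np.int64(430), np.float64(21.6), np.float64(-82.2)), (291, np.int64(430), np.float64(19.3), np.float64(-82.5)), (292, np.int64(430), np.float64(16.9), np.float64(-82.8)), (293, np.int64(429), np.float64(14.2), np.float64(-80.8)), (294, np.int64(429), np.float64(12.0), np.float64(-81.1)), (295, np.int64(429), np.float64(9.7), np.float64(-81.4)), (296, np.int64(429), np.float64(7.4), np.float64(-81.7)), (297, np.int64(429), np.float64(5.0), np.float64(-82.1)), (298, np.int64(429), np.float64(2.7), np.float64(-82.4)), (299, np.int64(429), np.float64(0.4), np.float64(-82.7)), (300, np.int64(428), np.float64(-2.2), np.
[... 273 characters left out ...]
, np.float64(-13.7), np.float64(-82.3)), (306, np.int64(428), np.float64(-16.1), np.float64(-82.6)), (307, np.int64(427), np.float64(-18.7), np.float64(-80.6)), (308, np.int64(427), np.float64(-21.0), np.float64(-80.9)), (309, np.int64(426), np.float64(-23.6), np.float64(-78.9)), (310, np.int64(426), np.float64(-26.0), np.float64(-79.3)), (311, np.int64(426), np.float64(-28.3), np.float64(-79.6)), (312, np.int64(426), np.float64(-30.5), np.float64(-79.8)), (313, np.int64(426), np.float64(-32.8), np.float64(-80.1)), (314, np.int64(426), np.float64(-35.2), np.float64(-80.5)), (315, np.int64(424), np.float64(-38.2), np.float64(-76.1)), (316, np.int64(427), np.float64(-39.5), np.float64(-83.5))]
```

Emit:
servo_tool(plan=[[1,[-0.3,-2,0],0],[1,[-0.3,-2,-4],0],[1,[-0.3,-2,-8],0],[1,[-0.3,-2,-10],0],[1,[-0.3,-2,-12],0],[1,[-0.3,-2,-13],0],[1,[-0.3,-2,-13],0],[1,[-0.3,-2,-13],0]])

```text
t: 19.92
ee_pos: [489.2, -322.5, 73.9]
orientation: [-2.398, -2.029, 0.0]
ft_force: [-4.1, 2.8, 13.7]
width: 30.1
grasp_force: 30.0
```

Emit:
servo_tool(plan=[[1,[0,0,1.3],0],[1,[0.2,1,1.3],0],[1,[0.2,1,1.3],0],[1,[0.2,1,1.3],0]])

```text
t: 20.25
ee_pos: [489.7, -321.5, 74.0]
orientation: [-2.398, -2.03, -0.0]
ft_force: [-0.6, 0.7, 1.0]
width: 29.9
grasp_force: 30.0
```

Emit:
servo_tool(plan=[[1,[0.2,1,0],0],[1,[0.2,1,0],0],[1,[0.2,1,0],0]])

```text
t: 20.5
ee_pos: [489.9, -320.6, 74.0]
orientation: [2.398, 2.03, -0.0]
ft_force: [0.5, -0.3, -0.2]
width: 29.8
grasp_force: 30.0
```

Emit:
servo_tool(plan=[[1,[0.2,1,0],0],[1,[0.2,1,0],0],[1,[0.2,1,0],0]])

```text
t: 20.75
ee_pos: [490.0, -319.5, 74.0]
orientation: [-2.398, -2.03, -0.0]
ft_force: [-0.1, -0.7, -0.1]
width: 29.6
grasp_force: 30.0
```

Emit:
servo_tool(plan=[[1,[0.2,1,0],0],[1,[0.2,1,0],0],[1,[0.2,1,0],0]])

```text
t: 21.0
ee_pos: [490.1, -318.4, 74.0]
orientation: [-2.398, -2.029, 0.0]
ft_force: [0.2, -0.1, -1.6]
width: 29.7
grasp_force: 30.0
```

Emit:
servo_tool(plan=[[1,[0.1,0.7,0],0],[1,[0.1,0.7,0],0],[1,[0.1,0.7,0],0]])

```text
t: 21.25
ee_pos: [490.3, -317.8, 74.0]
orientation: [-2.398, -2.03, 0.0]
ft_force: [0.2, 0.3, -1.1]
width: 29.7
grasp_force: 30.0
```

Emit:
servo_tool(plan=[[1,[0.1,0.7,0],0],[1,[0.1,0.7,0],0],[1,[0.1,0.7,0],0]])

```text
t: 21.5
ee_pos: [490.4, -317.2, 74.1]
orientation: [2.398, 2.03, -0.0]
ft_force: [0.3, -0.1, -1.4]
width: 29.7
grasp_force: 30.0
```

Run:
```python
from h import *
im=ctrl.get_image("top");o=ctrl.get_obs();print(o["ee_pos"],o["ft_force"])
hsv=cv2.cvtColor(im,cv2.COLOR_BGR2HSV);m=((hsv[...,1]>110)&(hsv[...,0]<25));m[:,:415]=0;m[:275]=0;m[325:]=0;m[:,445:]=0
O=np.array([507,-217.]);ax=np.array([.9863,-.165]);ay=np.array([.165,.9863])
P=[]
for v in range(284,318):
    c=np.flatnonzero(m[v])
    if len(c): r=ray("top",c[0]-.5,v,51.5)[:2]-O; P.append((r@ax,r@ay))
P=np.array(P).round(1);print(P[0],P[-1],np.median(P[:,1]),np.polyfit(*P.T,1))
print([''.join(f"{x:4d}" for x in im[v,412:436].max(1)) for v in (290,300,306)])
```

```text
[ 490.44745859 -317.22431902   74.11098878] [-0.64815944 -0.40465862 -0.32166364]
[ 34.6 -78.7] [-40.2 -88.9] -78.9 [ 2.36083477e-02 -7.90565501e+01]
[' 114 114 114 114 114 105  89 103 111 115 121 121 108  95  72  74 118 119 111 112 112 100  19  12', ' 128 129 129 122  95  98 109 114 117 117 114 102  91  77  94 125 119 114 113 116 109  72  66  60', ' 113 102 106 104  96 108 115 117 117 113 102  92  71  85 126 122 117 113 117 121 103  52  53  45']
```

Emit:
servo_tool(plan=[[1,[0.1,0.6,0],0],[1,[0.1,0.6,0],0],[1,[0.1,0.6,0],0]])

```text
t: 21.8
ee_pos: [490.6, -316.9, 74.2]
orientation: [2.397, 2.03, -0.0]
ft_force: [-0.6, -2.2, 0.2]
width: 30.1
grasp_force: 30.0
```

Emit:
servo_tool(plan=[[1,[0.1,0.5,0],0],[1,[0.1,0.5,0],0],[1,[0.1,0.5,0],0]])

```text
t: 22.05
ee_pos: [490.6, -316.7, 74.3]
orientation: [2.397, 2.03, -0.001]
ft_force: [-1.7, -5.0, 2.3]
width: 29.6
grasp_force: 30.0
```

Contact with the shaft is felt (-5 N). Easing off, seating and releasing.

Emit:
servo_tool(plan=[[1,[-0.1,-0.9,0],0],[1,[-0.1,-0.9,-0.6],0],[1,[-0.1,-0.9,-0.6],0],[0.8,[-0.1,-0.9,-0.6],0],[0.3,[-0.1,-0.9,-0.6],0],[0.3,[-0.1,-0.9,-0.6],0],[0.3,[-0.1,-0.9,-0.6],0],[0.3,[-0.1,-0.9,-0.6],0]])

```text
t: 22.72
ee_pos: [490.5, -316.7, 73.3]
orientation: [-2.398, -2.029, -0.0]
ft_force: [0.4, -0.5, 0.2]
width: 52.9
grasp_force: 0.0
```

Emit:
servo_tool(plan=[[0.3,[0,0,10],0],[0.3,[0,0,30],0],[0.3,[0,0,65],0],[0.3,[0,0,105],0],[0.3,[40,100,120],0],[0.3,[40,100,120],0],[0.3,[40,180,120],0],[0.3,[40,220,120],0],[0.3,[40,260,120],0],[0.3,[40,300,120],0]])

```text
t: 23.55
ee_pos: [529.3, -72.1, 194.0]
orientation: [2.398, 2.029, 0.001]
ft_force: [0.6, -0.6, -0.5]
width: 61.6
grasp_force: 0.0
```

Run:
```python
from h import *
im=ctrl.get_image("top");o=ctrl.get_obs();print(o["ee_pos"],o["width"],o["t"])
cv2.imwrite("pics/t12.png",im)
O=np.array([507,-217.]);ax=np.array([.9863,-.165]);ay=np.array([.165,.9863])
hsv=cv2.cvtColor(im,cv2.COLOR_BGR2HSV);m=((hsv[...,1]>110)&(hsv[...,0]<25));m[:,:415]=0;m[:275]=0;m[325:]=0;m[:,460:]=0
c=max(cv2.findContours(m.astype(np.uint8),0,1)[0],key=cv2.contourArea)
b=cv2.boxPoints(cv2.minAreaRect(c)); r=np.array([ray("top",*p,51.5)[:2]-O for p in b]); print("chock",np.c_[r@ax,r@ay].round(1).tolist(),(r.mean(0)@ax).round(1),(r.mean(0)@ay).round(1))
# shafts: profile along each axis line at z 53 over table/rack colours (purple-ish: b - g)
for n,y in(("c",68),("b",0),("a",-68)):
    s=np.arange(-90,91,2);px=[proj("top",np.append(O+k*ax+y*ay,53.7)) for k in s]
    print(n,[(int(k),im[int(round(p[1])),int(round(p[0]))].tolist()) for k,p in zip(s,px) if 44<abs(k)<84])
```

```text
[528.85584766 -66.02891936 193.82304574] 61.54422725463004 23.6
chock [[-40.3, -78.4], [41.4, -79.0], [41.6, -124.2], [-40.2, -123.6]] 0.6 -101.3
c [(-82, [102, 114, 116]), (-80, [103, 114, 116]), (-78, [106, 116, 119]), (-76, [106, 116, 119]), (-74, [106, 117, 119]), (-72, [108, 119, 121]), (-70, [109, 119, 123]), (-68, [110, 121, 122]), (-66, [111, 122, 125]), (-64, [111, 122, 125]), (-62, [113, 123, 126]), (-60, [114, 126, 128]), (-58, [115, 126, 129]), (-56, [115, 126, 128]), (-54, [145, 158, 162]), (-52, [145, 158, 162]), (-50, [160, 175, 179]), (-48, [164, 179, 181]), (-46, [163, 178, 181]), (46, [152, 140, 146]), (48, [149, 138, 142]), (50, [147, 136, 141]), (52, [147, 136, 141]), (54, [158, 146, 151]), (56, [154, 143, 147]), (58, [152, 141, 145]), (60, [150, 140, 143]), (62, [150, 140, 143]), (64, [147, 137, 140]), (66, [147, 136, 138]), (68, [140, 130, 135]), (70, [140, 133, 136]), (72, [146, 150, 145]), (74, [142, 147, 142]), (76, [142, 147, 142]), (78, [139, 145, 139]), (80, [141, 148, 142]), (82, [145, 152, 145])]
b [(-82, [144, 157, 160]), (-80, [144, 157, 160]), (-78, [
[... 1033 characters left out ...]
(-66, [148, 157, 147]), (-64, [152, 159, 150]), (-62, [150, 158, 149]), (-60, [151, 159, 150]), (-58, [153, 159, 151]), (-56, [153, 159, 151]), (-54, [153, 159, 151]), (-52, [153, 160, 151]), (-50, [142, 144, 140]), (-48, [146, 136, 140]), (-46, [155, 142, 147]), (46, [154, 144, 148]), (48, [152, 139, 144]), (50, [153, 142, 146]), (52, [123, 124, 121]), (54, [142, 149, 141]), (56, [147, 153, 145]), (58, [152, 159, 151]), (60, [151, 159, 152]), (62, [154, 161, 154]), (64, [156, 162, 154]), (66, [154, 161, 153]), (68, [154, 161, 154]), (70, [155, 161, 155]), (72, [155, 161, 155]), (74, [158, 166, 157]), (76, [158, 163, 157]), (78, [155, 161, 154]), (80, [155, 161, 154]), (82, [155, 161, 154])]
```

The top view says a and the chock are centred (within 1 mm), but b and c sit about 5 and 4 mm towards the robot. There is plenty of time, so I'll regrip each and shift it.

Emit:
servo_tool(plan=[[0.45,[-5,-20,0],7],[0.45,[-10,-40,0],14],[0.45,[-15,-60,0],21],[0.45,[-20,-80,0],28],[0.45,[-25,-100,0],35],[0.45,[-27,-120,0],42],[0.45,[-27,-140,0],49],[0.45,[-27,-150,0],56],[0.45,[-27,-150,0],63],[0.45,[-27,-150,0],70]])

```text
t: 24.43
ee_pos: [502.3, -224.8, 193.7]
orientation: [0.793, 3.039, 0.0]
ft_force: [-0.3, 0.6, -0.1]
width: 48.3
grasp_force: 0.0
```

Emit:
servo_tool(plan=[[0.45,[0,0,-20],7],[0.45,[0,0,-40],14],[0.45,[0,0,-60],20],[0.45,[0,0,-80],20],[0.45,[0,0,-80],20],[0.45,[0,0,-80],20]])

```text
t: 24.93
ee_pos: [501.9, -223.7, 112.9]
orientation: [-0.261, -3.129, -0.001]
ft_force: [0.1, -0.5, -0.3]
width: 48.6
grasp_force: 0.0
```

Emit:
servo_tool(plan=[[0.45,[0,7.4,0],0],[0.45,[0,7.4,0],0],[0.45,[0,7.4,-25],0],[0.45,[0,7.4,-40],0],[0.45,[0,7.4,-40],0],[0.45,[0,7.4,-40],0]])

```text
t: 25.43
ee_pos: [502.5, -216.4, 73.6]
orientation: [-0.26, -3.131, -0.0]
ft_force: [-0.2, 0.3, -0.4]
width: 48.4
grasp_force: 0.0
```

Emit:
servo_tool(plan=[[0.45,[0,0,-20],0],[0.45,[0,0,-33.5],0],[0.45,[0,0,-33.5],0],[0.45,[0,0,-33.5],0],[1,[0,0,-33.5],0],[1,[0,0,-33.5],0],[1,[0,0,-33.5],0],[1,[0,0,-33.5],0],[1,[0,0,-33.5],0],[1,[0,0,-33.5],0]])

```text
t: 26.27
ee_pos: [502.9, -215.8, 40.3]
orientation: [0.261, 3.13, 0.002]
ft_force: [1.2, 7.4, 5.9]
width: 21.1
grasp_force: 30.0
```

Gripped b. Lift 3 mm, shift +4.5 mm along the rack's x, lower, release, rise.

Emit:
servo_tool(plan=[[1,[0,0.5,3],0],[1,[0,0.5,4],0],[1,[2.2,0.1,4],0],[1,[4.5,-0.2,4],0],[1,[4.5,-0.2,4],0],[1,[4.5,-0.2,4],0],[1,[4.5,-0.2,2],0],[1,[4.5,-0.2,0],0],[1,[4.5,-0.2,-0.5],0],[1,[4.5,-0.2,-0.5],0]])

```text
t: 27.1
ee_pos: [507.1, -216.8, 40.3]
orientation: [0.26, 3.13, -0.0]
ft_force: [-4.7, 3.6, 15.4]
width: 21.4
grasp_force: 30.0
```

Emit:
servo_tool(plan=[[0.6,[0,0,0],0],[0.45,[0,0,0],0],[0.45,[0,0,0],0],[0.45,[0,0,0],0],[0.45,[0,0,20],0],[0.45,[0,0,40],0],[0.45,[0,0,40],0]])

```text
t: 27.68
ee_pos: [508.7, -217.6, 81.7]
orientation: [0.26, 3.127, -0.002]
ft_force: [1.5, -0.6, 0.0]
width: 48.5
grasp_force: 0.0
```

Emit:
servo_tool(plan=[[0.45,[0,0,15],0],[0.45,[4,34,15],0],[0.45,[7.5,67.3,15],0],[0.45,[7.5,67.3,15],0],[0.45,[7.5,67.3,15],0],[0.45,[7.5,67.3,-6],0],[0.45,[7.5,67.3,-6],0],[0.45,[7.5,67.3,-6],0]])

```text
t: 28.35
ee_pos: [513.4, -150.0, 72.1]
orientation: [-0.261, -3.128, -0.001]
ft_force: [1.4, -0.3, -0.5]
width: 48.6
grasp_force: 0.0
```

Run:
```python
from h import *
ctrl.get_image("top"); o=ctrl.get_obs();print(o["ee_pos"],o["qvel"].round(3))
```

```text
[ 513.93242661 -150.11708905   72.69399144] [ 0.003 -0.017 -0.006 -0.001 -0.001  0.002]
```

Emit:
servo_tool(plan=[[0.45,[0,0.3,-20],0],[0.45,[0,0.3,-33.5],0],[0.45,[0,0.3,-33.5],0],[0.45,[0,0.3,-33.5],0],[1,[0,0.3,-33.5],0],[1,[0,0.3,-33.5],0],[1,[0,0.3,-33.5],0],[1,[0,0.3,-33.5],0],[1,[0,0.3,-33.5],0],[1,[0,0.3,-33.5],0]])

```text
t: 29.23
ee_pos: [514.8, -148.8, 40.2]
orientation: [0.261, 3.13, 0.001]
ft_force: [-0.0, 4.5, 5.1]
width: 21.4
grasp_force: 30.0
```

Emit:
servo_tool(plan=[[1,[0,0.5,3],0],[1,[0,0.5,4],0],[1,[2,0.1,4],0],[1,[3.8,-0.1,4],0],[1,[3.8,-0.1,4],0],[1,[3.8,-0.1,4],0],[1,[3.8,-0.1,2],0],[1,[3.8,-0.1,0],0],[1,[3.8,-0.1,-0.5],0],[1,[3.8,-0.1,-0.5],0]])

```text
t: 30.07
ee_pos: [518.2, -149.3, 40.1]
orientation: [0.26, 3.131, -0.0]
ft_force: [-3.9, 1.1, 10.7]
width: 21.9
grasp_force: 30.0
```

Release, rise and move well away; then measure.

Emit:
servo_tool(plan=[[0.6,[0,0,0],0],[0.45,[0,0,0],0],[0.45,[0,0,0],0],[0.45,[0,0,0],0],[0.45,[0,0,20],0],[0.45,[0,0,60],0],[0.45,[0,0,100],0],[0.45,[0,0,140],0],[0.45,[-15,30,150],0],[0.45,[-30,65,150],0]])

```text
t: 30.9
ee_pos: [491.1, -85.4, 192.9]
orientation: [0.264, 3.122, -0.002]
ft_force: [0.3, 1.2, -0.2]
width: 48.5
grasp_force: 0.0
```

Emit:
servo_tool(plan=[[0.45,[0,40,0],0],[0.45,[0,80,0],0],[0.45,[0,120,0],0],[0.45,[0,160,0],0],[0.45,[0,200,0],0],[0.45,[0,200,0],0],[0.45,[0,200,0],0]])

```text
t: 31.48
ee_pos: [488.0, 117.6, 189.0]
orientation: [0.254, 3.131, -0.0]
ft_force: [-0.2, 0.0, -0.8]
width: 48.3
grasp_force: 0.0
```

Run:
```python
from h import *
im=ctrl.get_image("top");o=ctrl.get_obs();print(o["ee_pos"],o["width"],o["t"])
O=np.array([507,-217.]);ax=np.array([.9863,-.165]);ay=np.array([.165,.9863])
hsv=cv2.cvtColor(im,cv2.COLOR_BGR2HSV);m=((hsv[...,1]>110)&(hsv[...,0]<25));m[:,:415]=0;m[:275]=0;m[325:]=0;m[:,460:]=0
c=max(cv2.findContours(m.astype(np.uint8),0,1)[0],key=cv2.contourArea)
b=cv2.boxPoints(cv2.minAreaRect(c)); r=np.array([ray("top",*p,51.5)[:2]-O for p in b]); print("chock",np.c_[r@ax,r@ay].round(1).tolist())
# shafts are bluish (b>g); table greenish (g>b)
d=im[...,0].astype(int)-im[...,1]
for n,y in(("c",68),("b",0),("a",-68)):
    s=np.arange(-95,96,1)
    v=[d[tuple(np.round(proj("top",np.append(O+k*ax+y*ay,47.)))[::-1].astype(int))] for k in s]
    on=s[np.array(v)>3]; print(n,on.min(),on.max(),len(on))
    # cross profile at s=+-52ish: centre of shaft in y
    for k in(-42,42):
        t=np.arange(-20,20.5,.5); w=[d[tuple(np.round(proj("top",np.append(O+k*ax+(y+q)*ay,42.7)))[::-1].astype(int))] for q in t]
        print("  ",k,t[np.array(w)>3].mean())
```

```text
[487.94532583 116.20601455 188.90476992] 48.15666195272259 31.5333
chock [[-40.0, -78.4], [41.4, -79.0], [41.6, -124.2], [-39.9, -123.6]]
c -76 73 150
   -42 0.0
   42 3.3955223880597014
b -64 59 124
   -42 3.0
   42 1.8125
a -49 50 100
   -42 1.6120689655172413
   42 1.9444444444444444
```

```bash
python3 -c "
from workcell import ctrl
print(ctrl.close_job())"
```

```text
the job is handed in; nothing more can be done
None
```

The job is handed in at about 31.5 s of the 109 s: from the end plate the new rack holds c, b, a, within about 3 mm of centred in the last top view, with the chock flat on the landing against shaft a; I viewed 15 pictures, one over your limit of 14.

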